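# Zero the bench comparator on the master block, then feed in the stage spacer

## Task

The brass master block is under the sprung foot of the comparator: slide the red-knobbed zero marker until its red line is right at the tip of the needle. Then push the blue spacer along the rail, driving the master out ahead of it, until the middle of the spacer is under the foot and the master is just beyond it, still on the rail. Do not touch the needle, leave the marker where you set it, and leave the other things on the bench alone.

Things in the scene. Friction and masses are not known exactly. Their poses are not given: they have to be found in the camera images.
- comparator: Fixed comparator. Origin on the bench where its foot touches a block. +y runs along the rail to the infeed end where the spacer waits (push it in -y); +x from the foot across the rail; z up. Grey base plate 8 mm thick with an arc of ticks covers x = -169 to -44, y = -20 to +225 mm.
- rail: Fixed rail along comparator y (same axes), clamped up to 3 mm off in x. Origin on the bench, in the channel, level with the foot. Floor y = -135 to +165 mm, top 6 mm above the bench. Far fence: inner face x = +20, top 30 mm above the bench. Near lip: inner face x = -29, top 11 mm. Ends open.
- needle: Sprung lever turning level; origin: its pivot, at bench height, comparator (-60, +45) mm. Own +y along the needle, 130 mm long, yellow end, 23 mm up. The other arm's sled-shaped steel foot, 24 mm up, presses the block to the fence with 5 to 8 N. A wider block swings the tip to the rail, about 2.9 mm per mm. Top 34 mm above the bench.
- needle_tip (a point): Tip of the yellow needle, 130 mm from the pivot.
- marker_line (a point): Red line on the black zero marker, point 130 mm from the pivot (at the needle tip when zeroed), 18 mm up, just below the needle. y axis: outward along the line; x axis: across it, towards the rail, the way it has to go. The marker turns about the needle's pivot and stays where left (friction, 0.7 N at the knob).
- marker_knob (a point): Top centre of the marker's red knob, an upright post 15 mm in diameter standing from 16 to 46 mm above the bench, 165 mm from the pivot, straight outward of the red line. Push it sideways. It starts on the robot's side of the needle tip.
- master: Brass-coloured master block, 40 mm wide (x) x 70 mm long (y, along the rail) x 36 mm high, 0.4 kg, a dark cross line at its middle. Origin at the centre of its underside. Starts on the rail against the foot.
- spacer: Blue stage spacer, 44 mm wide (x) x 70 mm long (y) x 36 mm high, about 0.3 kg, a white cross line at its middle. Origin at the centre of its underside. Starts on the rail on the infeed side, a gap away from the master. On it the needle stands about 12 mm from the zero set on the master.
- glass_beaker: Bystander: small clear beaker, 45 mm wide, 59 mm high; origin under its centre.
- timer: Bystander: white timer, 66 x 64 x 20 mm; origin under its centre.
- film_box: Bystander: orange carton, 62 x 125 x 62 mm; origin under its centre.
Mind the look-alikes: they are no part of the job. Of the things that look like the master, the larger one is meant.

How it is judged:
By the outcome, as a careful person would: the job done as asked, in the order asked, and still so for the second after the job is handed in, with the robot touching nothing.
It also fails if it takes over 45 s, if anything falls off the work surface, if the arm or the gripper's body presses on something with over 40 N, if the wrist force passes 120 N, or if a joint passes its speed limit or range.

## Robot

A 6-joint arm with a two-finger parallel gripper is mounted at the origin on a cart in front of the work surface, level with it; the furniture and walls round the work are solid. World frame = base frame: x ahead of the robot, y to its left, z up, the work surface at z = 0. Lengths are in m, angles in degrees, forces in N, time in s.
With the tool pointing down it reaches from about 0.4 to 0.825 m from the base axis. Payload 7 kg.
Tool frame: the origin (TCP) lies between the finger pads; the fingertips stand 11 mm ahead of it and the grasp point (between the pads) lies 8 mm behind it (r.tcp_to_tips is the distance from the TCP to the fingertips, in m); x points along the fingers, y is the direction in which the jaws open and shut, and the axes are right-handed (so a half turn about x gives the same grasp; the last joint's range is limited). The gripper opens to 88 mm and grips with 3 to 60 N. Pads are 19 mm wide; open, the fingers measure 130 mm over their backs; the gripper's body (78 mm by 193 mm) begins 47 mm behind the grasp point.
Start: joints at [91.736, 20.546, 0.682, 0, -70.136, -16.507], TCP at [0.172, 0.653, 0.238] pointing down, gripper open.
Joint ranges: [-176.03, 176.03], [-82.01, 121.73], [-58.28, 71.71], [-173.87, 95.51], [-174.79, -0.11], [-173.66, 173.66]. Speed limits (degrees/s): [136.94, 136.94, 172.46, 180, 180, 180].

## Interface

Orientations are given as [roll, pitch, yaw] about the fixed x, y, z axes, in that order (R = Rz(yaw) Ry(pitch) Rx(roll)).
In Python, from plant import r gives the robot as it stands.
- The arm moves only by the tool arm_command, never from a script. Its argument "plan" is a list of rows, each an object of numbers: "dx", "dy", "dz": the shift along the tool's x, y, z each as a share of 0.02 m, from -1 to 1; "wx", "wy", "wz": the turn, a rotation vector about the tool's x, y, z each as a share of 0.08 rad, from -1 to 1. In form: [{"dx": .., "dy": .., "dz": .., "wx": .., "wy": .., "wz": ..}, ...]. A call has 1 to 20 rows; each row shifts and turns the pose as measured when the row begins, along the tool's axes as they then stand; what a row does not reach is not made up. A row lasts 1/12 s, in which the tool goes at most 41.7 mm and 7.16 degrees, less where a joint would pass 70% of its speed; a pose out of reach is approached as far as the arm can. A call with a number of a shift or a turn outside -1 to 1 is refused whole. A call with a gripper value outside its range is refused whole. "fingers" is the closure, from -1 (fully open) to 1 (shut), so that 0 is half open, set as the call begins (left out, the last holds). The fingers move at their own pace and stop on an object; "force" is the grip in N (left out, the last holds). Time passes only in rows, so rows that do not move let the fingers close. It gives the time, the measured TCP pose, the force and the opening at its end, in the units of the state.
- r.get_state(): the state, without advancing time (a new reading comes with each control period).
- r.capture(name): name is "side" or "top" or "wrist"; returns (picture, depth): 420x560x3 uint8, red, green, blue; 420x560 float32, m along the optical axis (not along the pixel's ray), 0 where there is no reading.
- r.camera_model(name): a dict with "vertical_fov" (degrees; the focal length in pixels is half the picture's height over the tangent of half this angle, whatever the lens; pixels are square), "cx", "cy" (the principal point, pixels), "R" (3x3) and "t" (3): a world point X has camera coordinates R X + t. Camera axes: x right, y down, z forward; pixel columns grow to the right and rows downward; lengths in m; the calibration is good to about 2 mm. A picture is of the moment at which its call begins: read the wrist's pose just before it. camera_model takes no time and is no camera call; for the wrist camera it gives the pose at the moment of the call.
- r.close_job(): hands the job in, once; it reports no verdict.
Trained networks look in the newest picture that a camera, given by its name, has taken for a name from the list of things; names that differ only in an ending like _2 or _b are one class to them, and where a whole thing is asked for, a point or a joint stands for the part that bears it (a point fixed in the world has none). Each returns a list of dicts, best first, with "score" (0 to 1); they miss things now and then, are a little off and sometimes report something else, mostly with a low value. They report only what shows in the picture. A call takes as long as a camera call. They do not tell look-alikes from the thing itself.
- r.cut_out(camera, query): "mask" (420x560 bool, what is visible of it) and "bbox" ([left, top, width, height] in pixels, round what is visible of it).
- r.spot_point(camera, query): "centre" ([column, row] in pixels: a listed point, or the origin of a listed thing).
The state is a dict: "time_s": time; "joints": joint angles; "qd": joint speeds; "joint_torque": joint torques, N m; "tcp_pos": TCP position; "eef_rot": TCP orientation; "contact_force": force on the tool from outside, world axes, zero at the start; "moment": the same for the moment, N m; "gripper_width": finger opening in m.
Only numpy, scipy, OpenCV 4.12 (cv2) and the standard library are available. Lean on these libraries where they do the work, as an engineer would, in place of code of your own. Each camera call takes 0.05 s, during which the arm holds its last target.

## Working session

There is one attempt and no reset: what is moved stays moved. The work goes in short steps, Python scripts to look and compute and a tool call to move; the robot and the scene stay as the last step left them, time stands still between calls to the robot, and variables do not carry over. Pictures are saved under pics/ and viewed, and the job is handed in when it is done.

Besides the shell and the picture viewer there is one more tool, called after "Call:" by a JSON object that holds its "method" and its "body". arm_command: Moves the arm, as the interface text tells. Shift numbers are shares of 0.02 m and turn numbers shares of 0.08 rad, none past 1 either way. Its arguments: {"type":"object","properties":{"plan":{"type":"array","items":{"type":"object","properties":{"dx":{"type":"number"},"dy":{"type":"number"},"dz":{"type":"number"},"wx":{"type":"number"},"wy":{"type":"number"},"wz":{"type":"number"}}}},"fingers":{"type":"number"},"force":{"type":"number"}},"required":["plan"]}

```bash
ls; mkdir -p pics; python3 - <<'E'
from plant import r
import cv2
print(r.get_state())
for n in("top","side","wrist"):
    p,d=r.capture(n); cv2.imwrite(f"pics/{n}0.png",p[:,:,::-1]); 
    import numpy as np
    np.save(f"pics/{n}0d.npy",d)
    print(n,r.camera_model(n))
E
```

```text
pics
{'time_s': 0.0, 'joints': array([ 9.17355339e+01,  2.05937488e+01,  6.33107611e-01, -2.00589662e-02,
       -7.01348674e+01, -1.65057052e+01]), 'qd': array([-0.03003847,  0.06056906,  0.00076526,  0.02935885,  0.01276415,
       -0.06242761]), 'joint_torque': array([ 1.19692344e-03, -5.82726717e+01,  2.93046874e+01,  6.99694365e+00,
        6.94389077e-03, -1.56068609e-04]), 'tcp_pos': array([0.17200449, 0.65223061, 0.23659168]), 'eef_rot': array([ 95.3388697 ,  89.90264719, -99.43813355]), 'contact_force': array([-0.12741243,  0.18008707, -0.0429188 ]), 'moment': array([-0.03251304, -0.00050104, -0.04473433]), 'gripper_width': 0.08721721366735309}
top {'vertical_fov': 46.76876861395863, 'cx': 279.95634967867807, 'cy': 210.18139312458536, 'R': array([[ 0.02523723, -0.99941329, -0.02315489],
       [-0.99132784, -0.02203153, -0.129552  ],
       [ 0.12896585,  0.02622362, -0.99130224]]), 't': array([-0.09333264,  0.50189039,  1.11355213])}
side {'vertical_fov': 57.63343044795898, 'cx': 283.86812135499724, 'cy': 206.77244161550095, 'R': array([[ 0.99973942, -0.02206892,  0.00583563],
       [-0.00774558, -0.56842495, -0.82269866],
       [ 0.02147319,  0.82243908, -0.56844776]]), 't': array([-0.50920523,  0.00882754,  1.23929022])}
wrist {'vertical_fov': 71.93183271413314, 'cx': 274.72024025134476, 'cy': 211.75458624326868, 'R': array([[-0.25527635, -0.966866  ,  0.00202773],
       [-0.93633182,  0.2477364 ,  0.248816  ],
       [-0.24107407,  0.06161821, -0.96854865]]), 't': array([ 0.67587131, -0.03094811,  0.38948212])}
```

View pics/top0.png

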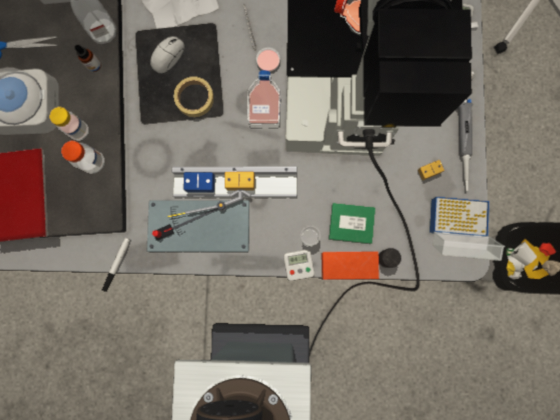

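View pics/side0.png

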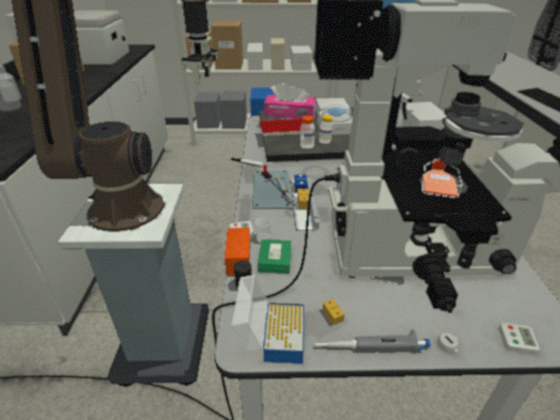

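View pics/wrist0.png

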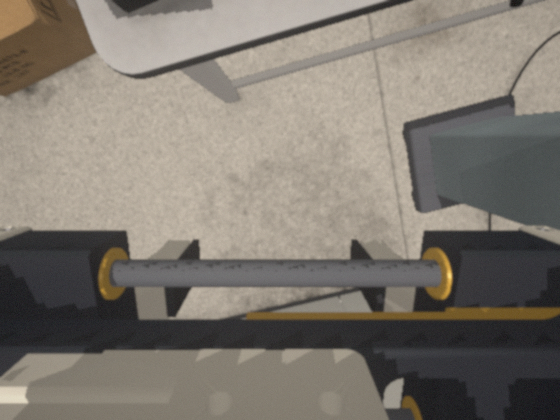

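The top picture shows the rail at about (235,182), with the blue spacer at (198,181) and the brass master at (239,180). The marker's red knob is at (157,233), with the needle tip near (172,215). There is a smaller brass look-alike off the rail at (431,169).

```bash
cat > h.py <<'E'
import numpy as np,cv2
from plant import r
def f(m): return 210/np.tan(np.radians(m["vertical_fov"]/2))
def atz(m,u,v,z):
    R,t=np.array(m["R"]),np.array(m["t"]); c=-R.T@t
    d=R.T@np.array([(u-m["cx"])/f(m),(v-m["cy"])/f(m),1.]); return c+d*(z-c[2])/d[2]
def pix(m,X):
    p=np.array(m["R"])@np.array(X)+m["t"]; return np.array([m["cx"]+f(m)*p[0]/p[2],m["cy"]+f(m)*p[1]/p[2]])
def dep(m,u,v,d):
    z=d[int(round(v)),int(round(u))]; R,t=np.array(m["R"]),np.array(m["t"])
    return R.T@(np.array([(u-m["cx"])/f(m)*z,(v-m["cy"])/f(m)*z,z])-t)
E
python3 - <<'E'
from h import *
m=r.camera_model("top")
p=cv2.imread("pics/top0.png")
cv2.imwrite("pics/crop0.png",cv2.resize(p[150:290,140:320],None,fx=4.4,fy=4.2,interpolation=cv2.INTER_CUBIC))
cv2.imwrite("pics/crop1.png",cv2.resize(p[150:260,140:260],None,fx=5,fy=5,interpolation=cv2.INTER_CUBIC))
Z=dict(master=0,spacer=0,needle=0,needle_tip=.023,marker_line=.018,marker_knob=.046,rail=0,comparator=0,glass_beaker=0,timer=0,film_box=0)
r.capture("top")
for q,z in Z.items():
    for o in r.spot_point("top",q)[:3]: print(q,round(o["score"],2),np.round(o["centre"],1),np.round(atz(m,*o["centre"],z),4))
print(r.get_state()["time_s"])
E
```

```text
master 0.85 [236.3 179.7] [0.5809 0.0282 0.    ]
master 0.53 [431.3 171. ] [ 0.6123 -0.4461  0.    ]
spacer 0.75 [199.5 184.5] [0.5671 0.1182 0.    ]
needle 0.81 [222.6 205.2] [0.5172 0.0593 0.    ]
needle 0.54 [154.2 235.7] [0.439  0.2224 0.    ]
marker_line 0.91 [171.2 226.9] [0.4597 0.1777 0.018 ]
marker_knob 0.84 [153.6 234.4] [0.4387 0.2108 0.046 ]
rail 0.6 [239.3 182.8] [0.5734 0.0206 0.    ]
comparator 0.65 [243.4 181.3] [0.5773 0.0107 0.    ]
comparator 0.46 [236.3 177.1] [0.5874 0.0285 0.    ]
glass_beaker 0.56 [310.6 237.5] [ 0.4435 -0.1558  0.    ]
timer 0.95 [298.6 264.8] [ 0.3777 -0.1284  0.    ]
film_box 0.77 [348.2 265.2] [ 0.3796 -0.2463  0.    ]
0.75
```

View pics/crop1.png

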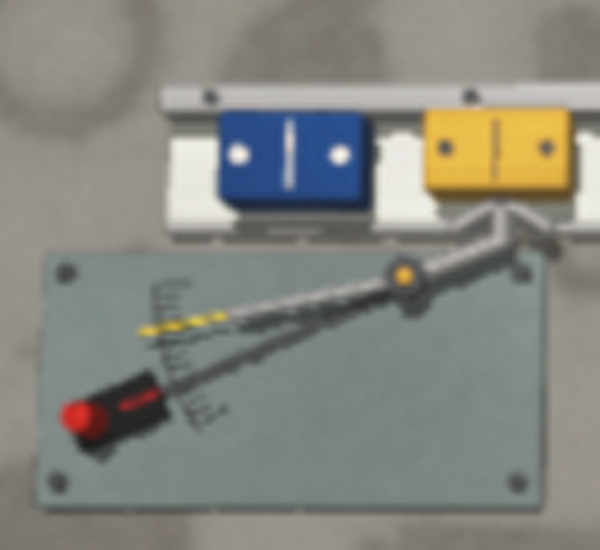

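View pics/crop0.png

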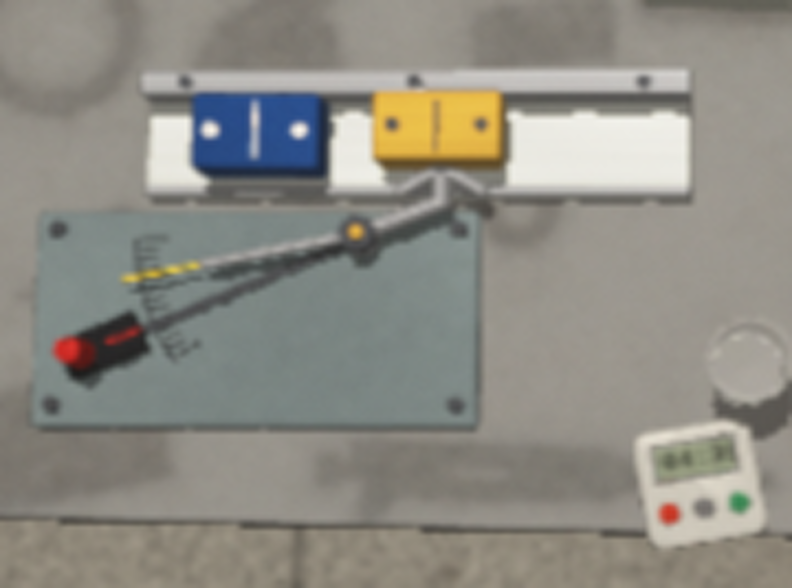

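```bash
python3 - <<'E'
from h import *
m=r.camera_model("top"); d=np.load("pics/top0d.npy")
def c(x,y): return (x+.5)/5-.5+140,(y+.5)/5-.5+150
P=dict(pivot=(403,275,.034),tip=(139,332,.023),knob=(76,417,.046),line0=(122,408,.018),line1=(160,393,.018),spL=(290,122,.036),spU=(290,187,.036),spl=(220,150,.036),spr=(362,150,.036),mastl=(425,150,.036),mastr=(571,150,.036),mline=(497,150,.036),foot=(503,215,.03),
plTL=(47,254,.008),plTR=(545,252,.008),plBL=(37,508,.008),plBR=(544,505,.008),railL=(168,180,.006),fenceL=(160,90,.03))
for k,(x,y,z) in P.items():
    u,v=c(x,y); print(k,np.round([u,v],1),np.round(atz(m,u,v,z),4),np.round(dep(m,u,v,d),4))
# right fence end crop0
for k,x,y,z in [("fenceR",690,75,.03),("fenceL",142,75,.03),("railR",690,150,.006)]:
    u,v=(x+.5)/4.4-.5+140,(y+.5)/4.2-.5+150; print(k,np.round(atz(m,u,v,z),4))
E
```

```text
pivot [220.2 204.6] [0.5138 0.0601 0.034 ] [0.5137 0.06   0.0344]
tip [167.4 216. ] [0.4851 0.1869 0.023 ] [0.4853 0.1873 0.0217]
knob [154.8 233. ] [0.4421 0.2082 0.046 ] [0.4419 0.2077 0.0477]
line0 [164.  231.2] [0.449  0.1944 0.018 ] [0.4489 0.194  0.0194]
line1 [171.6 228.2] [0.4566 0.1765 0.018 ] [0.4574 0.1788 0.0089]
spL [197.6 174. ] [0.5859 0.1168 0.036 ] [0.5841 0.115  0.0448]
spU [197.6 187. ] [0.5545 0.1153 0.036 ] [0.554  0.1147 0.039 ]
spl [183.6 179.6] [0.5717 0.1496 0.036 ] [0.571  0.1489 0.0392]
spr [212.  179.6] [0.5731 0.0818 0.036 ] [0.5725 0.0813 0.0389]
mastl [224.6 179.6] [0.5737 0.0518 0.036 ] [0.5728 0.0511 0.0405]
mastr [253.8 179.6] [ 0.5751 -0.0176  0.036 ] [ 0.5799 -0.0156  0.0111]
mline [239.  179.6] [0.5744 0.0175 0.036 ] [0.5727 0.0165 0.0446]
foot [240.2 192.6] [0.5442 0.0142 0.03  ] [0.5438 0.014  0.0323]
plTL [149.  200.4] [0.5239 0.2379 0.008 ] [0.525  0.2401 0.0007]
plTR [248.6 200. ] [ 0.5302 -0.0043  0.008 ] [ 0.5316 -0.0035 -0.0017]
plBL [147.  251.2] [0.4009 0.2353 0.008 ] [0.4008 0.235  0.0089]
plBR [248.4 250.6] [ 0.4082 -0.008   0.008 ] [ 0.4085 -0.0074  0.002 ]
railL [173.2 185.6] [0.562  0.1813 0.006 ] [0.562  0.1813 0.006 ]
fenceL [171.6 167.6] [0.6015 0.1814 0.03  ] [0.6012 0.1811 0.0312]
fenceR [ 0.6078 -0.1181  0.03  ]
fenceL [0.6018 0.1808 0.03  ]
railR [ 0.5689 -0.1191  0.006 ]
```

```bash
python3 - <<'E'
from h import *
from scipy.spatial.transform import Rotation as Ro
s=r.get_state(); e=s["eef_rot"]; T=Ro.from_euler("xyz",e,degrees=True).as_matrix()
print(np.round(T,3))
m=r.camera_model("wrist"); R,t=np.array(m["R"]),np.array(m["t"]); c=-R.T@t
print("cam in tool",T.T@(c-s["tcp_pos"]), "axes (rows) in tool",np.round(R@T,3))
print(s["time_s"], r.tcp_to_tips)
E
```

```text
[[-0.    -0.255 -0.967]
 [ 0.    -0.967  0.255]
 [-1.    -0.     0.   ]]
cam in tool [-0.14670309 -0.0017828  -0.06716332] axes (rows) in tool [[-0.001  1.     0.   ]
 [-0.249 -0.     0.969]
 [ 0.969  0.001  0.249]]
0.75 0.011
```

Call:
{"method": "arm_command", "body": {"plan": [{"wx": -1}, {"wx": -1}, {"wx": -1}, {"wx": -0.5}, {"dy": 1, "dz": -0.5, "dx": 0.1}, {"dy": 1, "dz": -0.5, "dx": 0.1}, {"dy": 1, "dz": -0.5, "dx": 0.1}, {"dy": 1, "dz": -0.5, "dx": 0.1}, {"dy": 1, "dz": -0.5, "dx": 0.1}, {"dy": 1, "dz": -0.5, "dx": 0.1}, {"dy": 1, "dz": -0.5, "dx": 0.1}, {"dy": 1, "dz": -0.5, "dx": 0.1}, {"dy": 1, "dz": -0.5, "dx": 0.1}, {"dy": 1, "dz": -0.5, "dx": 0.1}, {"dy": 1, "dz": -0.5, "dx": 0.1}, {"dy": 1, "dz": -0.5, "dx": 0.1}], "fingers": 1, "force": 20}}

```text
schema error: expected keys dx, dy, dz, wx, wy, wz
```

```bash
cat > st.py <<'E'
from h import *
from scipy.spatial.transform import Rotation as Ro
def st():
    s=r.get_state(); T=Ro.from_euler("xyz",s["eef_rot"],degrees=True).as_matrix()
    print("t",s["time_s"],"tcp",np.round(s["tcp_pos"],4),"F",np.round(s["contact_force"],1),"w",round(s["gripper_width"],4)); return s,T
def go(s,T,X): print("to",X,"tool shift/0.02:",np.round(T.T@(np.array(X)-s["tcp_pos"])/.02,2))
if __name__=="__main__":
    s,T=st(); print(np.round(T,3))
E
python3 -c "
from st import *
s,T=st();print(T.round(3));go(s,T,[.40,.2,.15])"
```

```text
t 0.75 tcp [0.1721 0.6527 0.2376] F [-0.5  0.   0.2] w 0.0877
[[-0.    -0.255 -0.967]
 [ 0.    -0.967  0.255]
 [-1.    -0.     0.   ]]
to [0.4, 0.2, 0.15] tool shift/0.02: [  4.38  18.98 -16.79]
```

All keys are needed in every row.

Call:
{"method": "arm_command", "body": {"plan": [{"dx": 0, "dy": 0, "dz": 0, "wx": -1, "wy": 0, "wz": 0}, {"dx": 0, "dy": 0, "dz": 0, "wx": -1, "wy": 0, "wz": 0}, {"dx": 0, "dy": 0, "dz": 0, "wx": -1, "wy": 0, "wz": 0}, {"dx": 0, "dy": 0, "dz": 0, "wx": -0.5, "wy": 0, "wz": 0}, {"dx": 0.1, "dy": 1, "dz": -0.5, "wx": 0, "wy": 0, "wz": 0}, {"dx": 0.1, "dy": 1, "dz": -0.5, "wx": 0, "wy": 0, "wz": 0}, {"dx": 0.1, "dy": 1, "dz": -0.5, "wx": 0, "wy": 0, "wz": 0}, {"dx": 0.1, "dy": 1, "dz": -0.5, "wx": 0, "wy": 0, "wz": 0}, {"dx": 0.1, "dy": 1, "dz": -0.5, "wx": 0, "wy": 0, "wz": 0}, {"dx": 0.1, "dy": 1, "dz": -0.5, "wx": 0, "wy": 0, "wz": 0}, {"dx": 0.1, "dy": 1, "dz": -0.5, "wx": 0, "wy": 0, "wz": 0}, {"dx": 0.1, "dy": 1, "dz": -0.5, "wx": 0, "wy": 0, "wz": 0}, {"dx": 0.1, "dy": 1, "dz": -0.5, "wx": 0, "wy": 0, "wz": 0}, {"dx": 0.1, "dy": 1, "dz": -0.5, "wx": 0, "wy": 0, "wz": 0}, {"dx": 0.1, "dy": 1, "dz": -0.5, "wx": 0, "wy": 0, "wz": 0}, {"dx": 0.1, "dy": 1, "dz": -0.5, "wx": 0, "wy": 0, "wz": 0}], "fingers": 1, "force": 20}}

```text
time_s: 2.08
tcp_pos: [0.304, 0.4105, 0.2123]
eef_rot: [-112.6, 89.8, 69.9]
contact_force: [0.7, 0.5, -0.7]
gripper_width: 0.0008
```

```bash
python3 -c "
from st import *
s,T=st();print(T.round(3));go(s,T,[.40,.2,.15])"
```

```text
t 2.0833 tcp [0.304  0.4105 0.2123] F [ 0.7  0.5 -0.7] w 0.0008
[[ 0.001  0.042 -0.999]
 [ 0.003 -0.999 -0.042]
 [-1.    -0.003 -0.001]]
to [0.4, 0.2, 0.15] tool shift/0.02: [ 3.09 10.73 -4.35]
```

Call:
{"method": "arm_command", "body": {"plan": [{"dx": 0.25, "dy": 1, "dz": -0.4, "wx": 0.1, "wy": 0, "wz": 0}, {"dx": 0.25, "dy": 1, "dz": -0.4, "wx": 0.1, "wy": 0, "wz": 0}, {"dx": 0.25, "dy": 1, "dz": -0.4, "wx": 0, "wy": 0, "wz": 0}, {"dx": 0.25, "dy": 1, "dz": -0.4, "wx": 0, "wy": 0, "wz": 0}, {"dx": 0.25, "dy": 1, "dz": -0.4, "wx": 0, "wy": 0, "wz": 0}, {"dx": 0.25, "dy": 1, "dz": -0.4, "wx": 0, "wy": 0, "wz": 0}, {"dx": 0.25, "dy": 1, "dz": -0.4, "wx": 0, "wy": 0, "wz": 0}, {"dx": 0.25, "dy": 1, "dz": -0.4, "wx": 0, "wy": 0, "wz": 0}, {"dx": 0.25, "dy": 1, "dz": -0.4, "wx": 0, "wy": 0, "wz": 0}, {"dx": 0.25, "dy": 1, "dz": -0.4, "wx": 0, "wy": 0, "wz": 0}, {"dx": 0, "dy": 0.3, "dz": 0, "wx": 0, "wy": 0, "wz": 0}, {"dx": 0, "dy": 0, "dz": 0, "wx": 0, "wy": 0, "wz": 0}]}}

```text
time_s: 3.08
tcp_pos: [0.3941, 0.1943, 0.162]
eef_rot: [-117.1, 89.4, 64.3]
contact_force: [-0.1, -0.3, -1.2]
gripper_width: 0.0003
```

```bash
cat > look.py <<'E'
from st import *
import sys
n=sys.argv[1]
s,T=st(); print(T[:,1].round(4)); m=r.camera_model("wrist"); p,d=r.capture("wrist"); np.savez("pics/"+n+".npz",d=d,**{k:np.array(m[k]) for k in m})
cv2.imwrite("pics/"+n+".png",p[:,:,::-1])
for q,z in dict(needle_tip=.023,marker_line=.018,marker_knob=.046,needle=.034).items():
    for o in r.spot_point("wrist",q)[:2]: print(q,round(o["score"],2),np.round(o["centre"],1),np.round(atz(m,*o["centre"],z),4))
E
python3 look.py w1
```

```text
t 3.0833 tcp [0.3941 0.1943 0.162 ] F [-0.1 -0.3 -1.2] w 0.0003
[ 0.0234 -0.9997 -0.0096]
needle_tip 0.93 [288.  110.6] [0.4868 0.1867 0.023 ]
marker_line 0.74 [291.4 137. ] [0.463  0.1824 0.018 ]
marker_line 0.53 [287.9 106.9] [0.4906 0.1867 0.018 ]
marker_knob 0.93 [263.  158.8] [0.4433 0.2084 0.046 ]
needle 0.62 [414.6  84.6] [0.5099 0.0766 0.034 ]
needle 0.25 [293.6 137.7] [0.4623 0.1811 0.034 ]
```

View pics/w1.png

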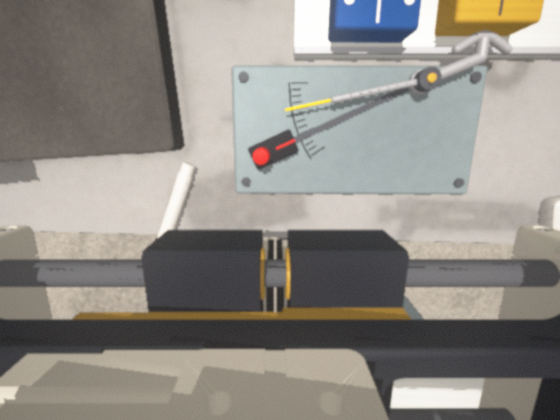

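Wrist view: the needle tip is at (287,109), the knob at (261,157), the red line at (286,146), and the pivot at (430,77). The spacer and master are at the top edge.

```bash
cat > ang.py <<'E'
from h import *
def L(n):
    m=dict(np.load("pics/"+n+".npz")); return m
def ana(n,**k):
    m=L(n); Z=dict(piv=.034,tip=.023,line=.018,linein=.018,knob=.046)
    P={a:atz(m,*uv,Z[a]) for a,uv in k.items()}
    for a in P:
        v=P[a]-P["piv"]; print(a,np.round(P[a],4),"r",round(float(np.hypot(*v[:2])),4),"deg",round(float(np.degrees(np.arctan2(-v[0],v[1]))),2))
E
python3 - <<'E'
from ang import *
p=cv2.imread("pics/w1.png"); cv2.imwrite("pics/w1c.png",cv2.resize(p[60:180,230:450],None,fx=3.6,fy=3.6,interpolation=cv2.INTER_CUBIC))
E
```

```text
(no output)
```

View pics/w1c.png

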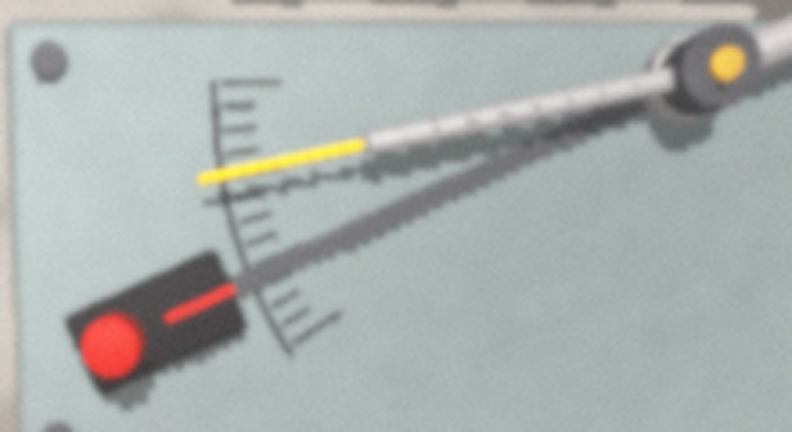

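```bash
python3 - <<'E'
from ang import *
c=lambda x,y:((x+.5)/3.6-.5+230,(y+.5)/3.6-.5+60)
ana("w1",piv=c(728,62),tip=c(199,181),line=c(166,320),linein=c(234,288),knob=c(110,345))
from st import *
s,T=st(); print(T.round(3)); go(s,T,[.412,.208,.049])
E
```

```text
piv [0.5165 0.0625 0.034 ] r 0.0 deg -0.0
tip [0.4874 0.1896 0.023 ] r 0.1304 deg 12.92
line [0.4517 0.1974 0.018 ] r 0.1497 deg 25.68
linein [0.4606 0.1791 0.018 ] r 0.1294 deg 25.62
knob [0.4462 0.211  0.046 ] r 0.1643 deg 25.34
t 3.3333 tcp [0.394  0.1965 0.1622] F [-0.5  0.9  0.1] w 0.0002
[[ 0.005  0.026 -1.   ]
 [ 0.01  -1.    -0.026]
 [-1.    -0.01  -0.005]]
to [0.412, 0.208, 0.049] tool shift/0.02: [ 5.67 -0.5  -0.88]
```

Call:
{"method": "arm_command", "body": {"plan": [{"dx": 1, "dy": -0.4, "dz": -0.3, "wx": 0, "wy": 0, "wz": 0}, {"dx": 1, "dy": -0.4, "dz": -0.3, "wx": 0, "wy": 0, "wz": 0}, {"dx": 1, "dy": -0.4, "dz": -0.3, "wx": 0, "wy": 0, "wz": 0}, {"dx": 1, "dy": 0, "dz": 0, "wx": 0, "wy": 0, "wz": 0}, {"dx": 1, "dy": 0, "dz": 0, "wx": 0, "wy": 0, "wz": 0}, {"dx": 0.5, "dy": 0, "dz": 0, "wx": 0, "wy": 0, "wz": 0}, {"dx": 0, "dy": 0, "dz": 0, "wx": 0, "wy": 0, "wz": 0}]}}

```text
time_s: 3.92
tcp_pos: [0.4142, 0.2324, 0.0514]
eef_rot: [-126.3, 88.8, 55.7]
contact_force: [0.2, 0.1, 0.4]
gripper_width: 0.0005
```

```bash
python3 -c "
from st import *
s,T=st();print(T.round(3));go(s,T,[.455,.222,.048])"
```

```text
t 3.9167 tcp [0.4142 0.2324 0.0514] F [0.2 0.1 0.4] w 0.0005
[[ 0.012  0.036 -0.999]
 [ 0.018 -0.999 -0.035]
 [-1.    -0.017 -0.013]]
to [0.455, 0.222, 0.048] tool shift/0.02: [ 0.19  0.59 -2.02]
```

Call:
{"method": "arm_command", "body": {"plan": [{"dx": 0.2, "dy": 0.5, "dz": -0.3, "wx": 0.15, "wy": -0.15, "wz": 0.2}, {"dx": 0, "dy": 0, "dz": -0.3, "wx": 0, "wy": 0, "wz": 0}, {"dx": 0, "dy": 0, "dz": -0.3, "wx": 0, "wy": 0, "wz": 0}, {"dx": 0, "dy": 0, "dz": -0.3, "wx": 0, "wy": 0, "wz": 0}, {"dx": 0, "dy": 0, "dz": -0.3, "wx": 0, "wy": 0, "wz": 0}, {"dx": 0, "dy": 0, "dz": -0.3, "wx": 0, "wy": 0, "wz": 0}, {"dx": 0, "dy": 0, "dz": 0, "wx": 0, "wy": 0, "wz": 0}]}}

```text
time_s: 4.5
tcp_pos: [0.4553, 0.2264, 0.0501]
eef_rot: [-128.6, 89.7, 52.8]
contact_force: [-0.4, 0.7, 0.0]
gripper_width: 0.0006
```

```bash
python3 look.py w2
```

```text
t 4.5 tcp [0.4553 0.2264 0.0501] F [-0.4  0.7  0. ] w 0.0006
[ 0.0261 -0.9997 -0.0035]
marker_line 0.66 [336.6 198.4] [0.4867 0.1898 0.018 ]
marker_knob 0.85 [288.  229.8] [0.4741 0.2212 0.046 ]
needle 0.75 [526.3 155.9] [0.5166 0.0905 0.034 ]
```

View pics/w2.png

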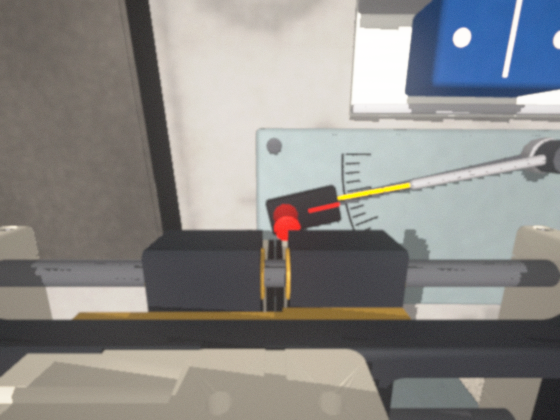

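```bash
python3 - <<'E'
from ang import *
p=cv2.imread("pics/w2.png"); cv2.imwrite("pics/w2c.png",cv2.resize(p[175:245,260:380],None,fx=6,fy=6,interpolation=cv2.INTER_CUBIC))
m=L("w2"); print(pix(m,[.5165,.0625,.034]))
E
```

```text
[576.66719354 157.36800671]
```

View pics/w2c.png

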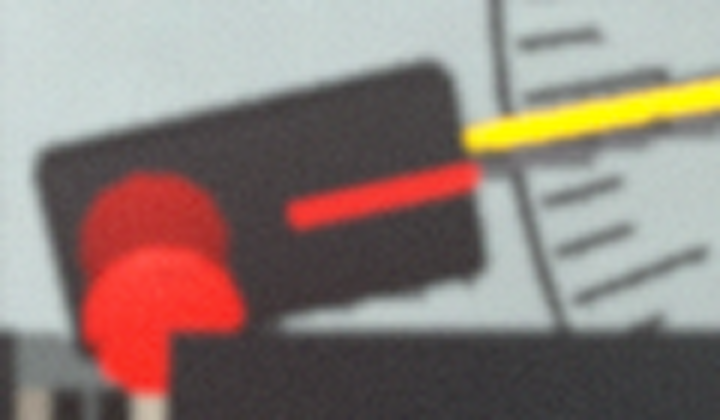

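```bash
python3 - <<'E'
from ang import *
c=lambda x,y:((x+.5)/6-.5+260,(y+.5)/6-.5+175)
m=L("w2")
tip=atz(m,*c(465,140),.023);a=atz(m,*c(292,216),.018);b=atz(m,*c(480,176),.018)
tip2=atz(m,*c(720,92),.023)
print(tip,a,b)
u=(a-b)/np.linalg.norm(a-b); n=np.array([-u[1],u[0],0]); print("offset mm of tip from line", (tip-b)@n*1000, "along",(tip-b)@u*1000)
an=lambda v:np.degrees(np.arctan2(-v[0],v[1]))
print(an(a-b),an(tip-tip2))
piv=tip+.130*(tip2-tip)/np.linalg.norm(tip2-tip); print(piv)
for P in(np.array([.5165,.0625,0]),piv): print(an(tip-P),an(a-P),an(b-P))
# predicted pixel of line outer point for exact zero
P=piv
E
```

```text
[0.48801051 0.19063936 0.023     ] [0.47832199 0.20723505 0.018     ] [0.48319373 0.18764067 0.018     ]
offset mm of tip from line -5.397999299513799 along 1.747888863787829
13.962304332999405 12.484977984929147
[0.51611438 0.06371351 0.023     ]
12.534806117989465 14.776817294536572 14.903810404405657
12.484977984929147 14.752359127656677 14.876760942855586
```

Call:
{"method": "arm_command", "body": {"plan": [{"dx": 0, "dy": 0, "dz": -0.13, "wx": 0, "wy": 0, "wz": 0}, {"dx": 0, "dy": 0, "dz": -0.12, "wx": 0, "wy": 0, "wz": 0}, {"dx": 0, "dy": 0, "dz": 0, "wx": 0, "wy": 0, "wz": 0}]}}

```text
time_s: 5.0
tcp_pos: [0.4583, 0.226, 0.0499]
eef_rot: [-118.9, 89.8, 62.6]
contact_force: [0.1, -0.2, 0.1]
gripper_width: 0.0006
```

```bash
python3 look.py w3; python3 - <<'E'
from ang import *
p=cv2.imread("pics/w3.png"); cv2.imwrite("pics/w3c.png",cv2.resize(p[175:245,260:380],None,fx=6,fy=6,interpolation=cv2.INTER_CUBIC))
E
```

```text
t 5.0 tcp [0.4583 0.226  0.0499] F [ 0.1 -0.2  0.1] w 0.0006
[ 0.0271 -0.9996 -0.0027]
needle_tip 0.59 [338.9 205.5] [0.4864 0.1888 0.023 ]
marker_line 0.81 [335.7 201. ] [0.4881 0.1899 0.018 ]
marker_knob 0.74 [284.4 232.4] [0.4757 0.2227 0.046 ]
needle 0.93 [526. 157.] [0.5191 0.0902 0.034 ]
```

View pics/w3c.png

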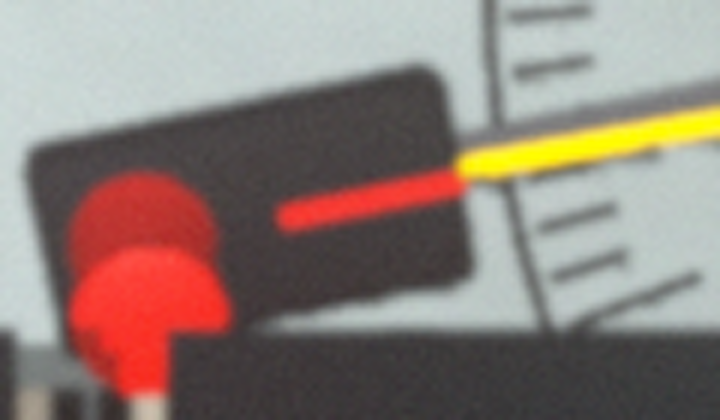

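```bash
cat > za.py <<'E'
from ang import *
def za(n,tip,t2,a,b,c=lambda x,y:((x+.5)/6-.5+260,(y+.5)/6-.5+175)):
    m=L(n); tip=atz(m,*c(*tip),.023);a=atz(m,*c(*a),.018);b=atz(m,*c(*b),.018);t2=atz(m,*c(*t2),.023)
    an=lambda v:np.degrees(np.arctan2(-v[0],v[1]))
    piv=tip+.130*(t2-tip)/np.linalg.norm(t2-tip)
    for P in(np.array([.5163,.063,0]),piv):
        dl=np.mean([an(a-P),an(b-P)])-an(tip-P); print("piv",P.round(4),"tip",an(tip-P).round(2),"line",an(a-P).round(2),an(b-P).round(2),"short by deg",dl.round(2),"line mm",(dl*np.pi/180*130).round(2),"knob mm",(dl*np.pi/180*165).round(2))
if __name__=="__main__": za("w3",(458,167),(720,119),(281,218),(467,183))
E
python3 za.py
```

```text
piv [0.5163 0.063  0.    ] tip 12.39 line 13.64 13.8 short by deg 1.33 line mm 3.02 knob mm 3.83
piv [0.5159 0.0637 0.023 ] tip 12.29 line 13.56 13.71 short by deg 1.34 line mm 3.05 knob mm 3.87
```

Call:
{"method": "arm_command", "body": {"plan": [{"dx": 0, "dy": 0, "dz": -0.14, "wx": 0, "wy": 0, "wz": 0}, {"dx": 0, "dy": 0, "dz": -0.13, "wx": 0, "wy": 0, "wz": 0}, {"dx": 0, "dy": 0, "dz": 0, "wx": 0, "wy": 0, "wz": 0}]}}

```text
time_s: 5.5
tcp_pos: [0.4637, 0.2261, 0.0499]
eef_rot: [-114.8, 89.8, 66.8]
contact_force: [-0.6, -0.1, -0.3]
gripper_width: 0.0002
```

```bash
python3 look.py w4; python3 - <<'E'
from ang import *
p=cv2.imread("pics/w4.png"); cv2.imwrite("pics/w4c.png",cv2.resize(p[175:245,260:380],None,fx=6,fy=6,interpolation=cv2.INTER_CUBIC))
E
```

```text
t 5.5 tcp [0.4637 0.2261 0.0499] F [-0.6 -0.1 -0.3] w 0.0002
[ 0.0274 -0.9996 -0.0028]
needle_tip 0.88 [339.4 214.2] [0.4862 0.1882 0.023 ]
marker_line 0.83 [333.6 204.8] [0.4909 0.1912 0.018 ]
marker_knob 0.9 [282.8 229.6] [0.4826 0.2238 0.046 ]
needle 0.82 [525.4 166.8] [0.5191 0.0895 0.034 ]
```

View pics/w4c.png

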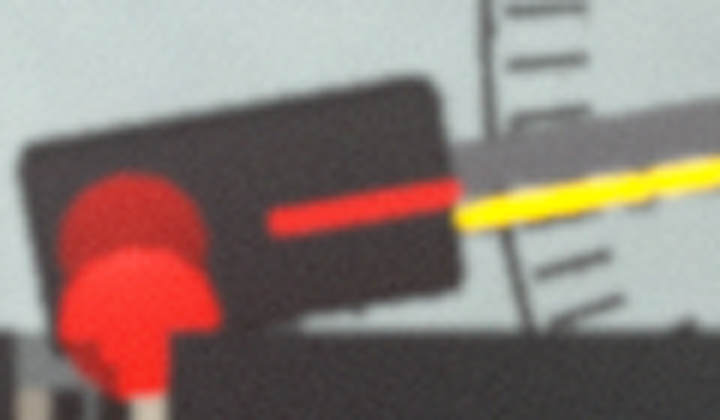

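```bash
python3 -c "
from za import *
za('w4',(455,219),(720,169),(272,223),(460,188))
p=cv2.imread('pics/w4.png'); print()
"
python3 -c "
from st import *
s,T=st(); print(T.round(3))"
```

```text
piv [0.5163 0.063  0.    ] tip 12.45 line 11.77 11.65 short by deg -0.74 line mm -1.68 knob mm -2.14
piv [0.5167 0.064  0.023 ] tip 12.71 line 11.99 11.91 short by deg -0.76 line mm -1.73 knob mm -2.19

t 5.75 tcp [0.4633 0.2259 0.0498] F [-0.1 -0.1  0.1] w 0.0004
[[ 0.001  0.027 -1.   ]
 [ 0.003 -1.    -0.027]
 [-1.    -0.003 -0.001]]
```

Call:
{"method": "arm_command", "body": {"plan": [{"dx": 0, "dy": 0, "dz": 0.7, "wx": 0, "wy": 0, "wz": 0}, {"dx": 0, "dy": 0, "dz": 0.7, "wx": 0, "wy": 0, "wz": 0}, {"dx": 0, "dy": 0, "dz": 0.7, "wx": 0, "wy": 0, "wz": 0}, {"dx": 0, "dy": 0, "dz": 0, "wx": 0, "wy": 0, "wz": 0}]}}

```text
time_s: 6.08
tcp_pos: [0.4206, 0.2244, 0.0495]
eef_rot: [-121.8, 89.8, 59.7]
contact_force: [-0.8, -1.2, 0.0]
gripper_width: 0.0003
```

```bash
python3 look.py w5; python3 - <<'E'
from ang import *
p=cv2.imread("pics/w5.png"); cv2.imwrite("pics/w5c.png",cv2.resize(p[105:175,260:380],None,fx=6,fy=6,interpolation=cv2.INTER_CUBIC))
E
```

```text
t 6.0833 tcp [0.4206 0.2244 0.0495] F [-0.8 -1.2  0. ] w 0.0003
[ 0.0257 -0.9997 -0.0024]
marker_line 0.5 [540.4  99.5] [0.5133 0.0747 0.018 ]
marker_knob 0.63 [281.8 147.9] [0.4831 0.2239 0.046 ]
needle 0.88 [539.1  97.4] [0.512  0.0894 0.034 ]
```

View pics/w5c.png

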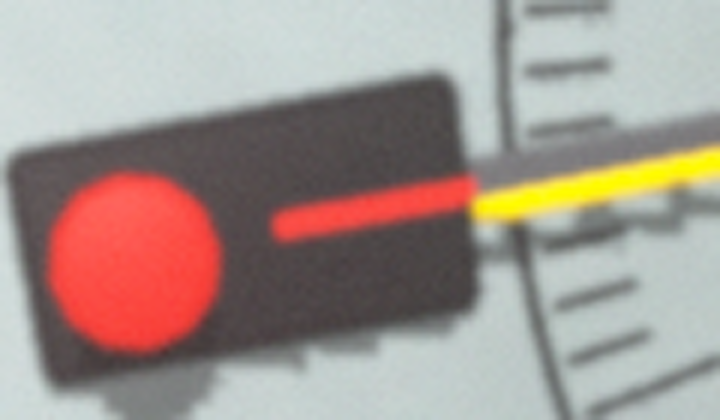

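```bash
python3 -c "
from za import *
c=lambda x,y:((x+.5)/6-.5+260,(y+.5)/6-.5+105)
za('w5',(472,210),(720,158),(274,228),(478,188),c)
from st import *
s,T=st(); go(s,T,[.4206,.2244,.075]); go(s,T,[.515,.224,.075])
print(atz(L('w5'),*c(135,262),.046))
"
```

```text
piv [0.5163 0.063  0.    ] tip 12.55 line 11.84 11.77 short by deg -0.74 line mm -1.68 knob mm -2.14
piv [0.5173 0.0641 0.023 ] tip 13.09 line 12.31 12.31 short by deg -0.78 line mm -1.76 knob mm -2.24
t 6.3333 tcp [0.4232 0.2256 0.0497] F [-0.   0.6  0.5] w 0.0005
to [0.4206, 0.2244, 0.075] tool shift/0.02: [-1.26  0.05  0.13]
to [0.515, 0.224, 0.075] tool shift/0.02: [-1.25  0.19 -4.59]
[0.48289736 0.22373063 0.046     ]
```

Call:
{"method": "arm_command", "body": {"plan": [{"dx": -1, "dy": 0, "dz": 0, "wx": 1, "wy": 0, "wz": 0}, {"dx": -1, "dy": 0, "dz": 0, "wx": 1, "wy": 0, "wz": 0}, {"dx": -0.8, "dy": 0, "dz": 0, "wx": 1, "wy": 0, "wz": 0}, {"dx": 0, "dy": 0, "dz": 0, "wx": 1, "wy": 0, "wz": 0}, {"dx": 0, "dy": 0, "dz": 0, "wx": 1, "wy": 0, "wz": 0}, {"dx": 0, "dy": 0, "dz": 0, "wx": 1, "wy": 0, "wz": 0}, {"dx": 0, "dy": 0, "dz": 0, "wx": 1, "wy": 0, "wz": 0}, {"dx": 0, "dy": 0, "dz": 0, "wx": 1, "wy": 0, "wz": 0}, {"dx": 0, "dy": 0, "dz": 0, "wx": 1, "wy": 0, "wz": 0}, {"dx": 0, "dy": 0, "dz": 0, "wx": 1, "wy": 0, "wz": 0}, {"dx": 0, "dy": 0, "dz": 0, "wx": 1, "wy": 0, "wz": 0}, {"dx": 0, "dy": 0, "dz": 0, "wx": 1, "wy": 0, "wz": 0}, {"dx": 0, "dy": 0, "dz": 0, "wx": 1, "wy": 0, "wz": 0}, {"dx": 0, "dy": 0, "dz": 0, "wx": 1, "wy": 0, "wz": 0}, {"dx": 0, "dy": 0, "dz": 0, "wx": 1, "wy": 0, "wz": 0}, {"dx": 0, "dy": 0, "dz": 0, "wx": 1, "wy": 0, "wz": 0}, {"dx": 0, "dy": 0, "dz": 0, "wx": 1, "wy": 0, "wz": 0}, {"dx": 0, "dy": 0, "dz": 0, "wx": 0, "wy": 0, "wz": 0}], "fingers": 0.3}}

```text
time_s: 7.83
tcp_pos: [0.4332, 0.2259, 0.1081]
eef_rot: [-66.6, 89.7, 32.5]
contact_force: [-0.0, -0.6, 0.4]
gripper_width: 0.0306
```

```bash
python3 -c "
from st import *
s,T=st(); print(T.round(3),s['joints'].round(1)); go(s,T,[.4829,.2237,.098])"
```

```text
t 7.8333 tcp [0.4332 0.2259 0.1081] F [-0.  -0.6  0.4] w 0.0306
[[ 0.004 -0.987 -0.159]
 [ 0.003 -0.159  0.987]
 [-1.    -0.005  0.002]] [ 50.7  10.3 -32.6   0.1 -46.8 -41.7]
to [0.4829, 0.2237, 0.098] tool shift/0.02: [ 0.52 -2.43 -0.5 ]
```

Call:
{"method": "arm_command", "body": {"plan": [{"dx": 0.25, "dy": -0.85, "dz": -0.2, "wx": -0.6, "wy": 0, "wz": 0}, {"dx": 0.25, "dy": -0.85, "dz": -0.2, "wx": 0, "wy": 0, "wz": 0}, {"dx": 0, "dy": -0.7, "dz": 0, "wx": 0, "wy": 0, "wz": 0}, {"dx": 0, "dy": 0, "dz": 0, "wx": 0, "wy": 0, "wz": 0}]}}

```text
time_s: 8.17
tcp_pos: [0.4851, 0.2275, 0.0983]
eef_rot: [-68.6, 89.6, 34.1]
contact_force: [0.0, 0.3, 0.6]
gripper_width: 0.0308
```

```bash
python3 look.py w6;python3 -c "
from st import *
s,T=st(); print(T.round(3)); go(s,T,[.4829,.2237,.05])"
```

```text
t 8.1667 tcp [0.4851 0.2275 0.0983] F [0.  0.3 0.6] w 0.0308
[-0.9757 -0.2191 -0.0062]
needle_tip 0.89 [285.  175.6] [0.487  0.1901 0.023 ]
marker_knob 0.81 [281.4 228.4] [0.4822 0.225  0.046 ]
marker_knob 0.5 [196.5  54.9] [0.5593 0.1262 0.046 ]
t 8.4167 tcp [0.482  0.2266 0.0984] F [-0.5  0.6 -0.8] w 0.0307
[[ 0.004 -0.976 -0.217]
 [ 0.003 -0.217  0.976]
 [-1.    -0.005  0.003]]
to [0.4829, 0.2237, 0.05] tool shift/0.02: [ 2.42 -0.   -0.16]
```

View pics/w6.png

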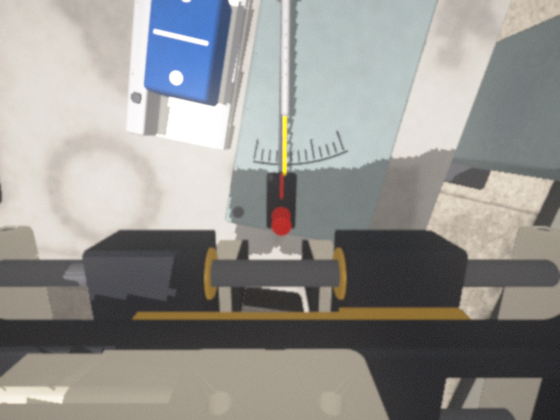

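Call:
{"method": "arm_command", "body": {"plan": [{"dx": 0.9, "dy": 0, "dz": -0.1, "wx": 0, "wy": 0, "wz": 0}, {"dx": 0.9, "dy": 0, "dz": 0, "wx": 0, "wy": 0, "wz": 0}, {"dx": 0.5, "dy": 0, "dz": 0, "wx": 0, "wy": 0, "wz": 0}, {"dx": 0, "dy": 0.2, "dz": 0, "wx": 0, "wy": 0, "wz": 0}, {"dx": 0, "dy": 0.15, "dz": 0, "wx": 0, "wy": 0, "wz": 0}, {"dx": 0, "dy": 0, "dz": 0, "wx": 0, "wy": 0, "wz": 0}]}}

```text
time_s: 8.92
tcp_pos: [0.4734, 0.2239, 0.0538]
eef_rot: [-60.6, 89.4, 42.3]
contact_force: [0.3, -0.7, -0.2]
gripper_width: 0.031
```

```bash
python3 look.py w7
```

```text
t 8.9167 tcp [0.4734 0.2239 0.0538] F [ 0.3 -0.7 -0.2] w 0.031
[-0.975  -0.2222 -0.0084]
needle_tip 0.85 [267.1 184. ] [0.4877 0.1888 0.023 ]
marker_line 0.91 [262.6 181. ] [0.4909 0.1884 0.018 ]
marker_line 0.5 [160.1  36.7] [0.5645 0.1213 0.018 ]
marker_knob 0.57 [263.1 255.6] [0.4811 0.2259 0.046 ]
```

View pics/w7.png

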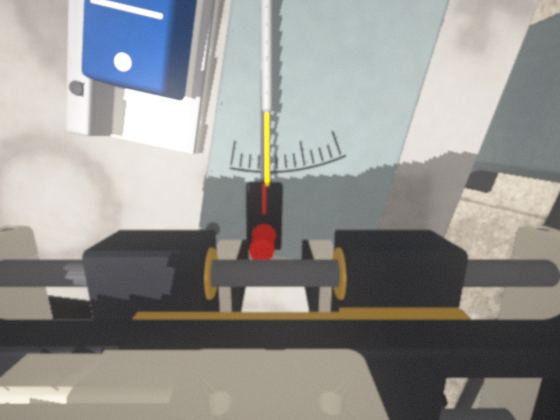

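Call:
{"method": "arm_command", "body": {"plan": [{"dx": 0.25, "dy": 0.12, "dz": 0, "wx": 0, "wy": 0, "wz": 0}, {"dx": 0, "dy": 0.12, "dz": 0, "wx": 0, "wy": 0, "wz": 0}, {"dx": 0, "dy": 0, "dz": 0, "wx": 0, "wy": 0, "wz": 0}]}}

```text
time_s: 9.42
tcp_pos: [0.4706, 0.2242, 0.0495]
eef_rot: [-60.4, 89.2, 42.4]
contact_force: [0.2, -0.3, -0.1]
gripper_width: 0.0308
```

```bash
cat > lk.py <<'E'
from st import *
import sys
n=sys.argv[1]
s,T=st(); m=r.camera_model("wrist"); p,d=r.capture("wrist"); np.savez("pics/"+n+".npz",d=d,**{k:np.array(m[k]) for k in m})
cv2.imwrite("pics/"+n+".png",p[:,:,::-1])
cv2.imwrite("pics/"+n+"c.png",cv2.resize(p[150:280,210:330,::-1],None,fx=4.6,fy=4.6,interpolation=cv2.INTER_CUBIC))
E
python3 lk.py w8
```

```text
t 9.4167 tcp [0.4706 0.2242 0.0495] F [ 0.2 -0.3 -0.1] w 0.0308
```

View pics/w8c.png

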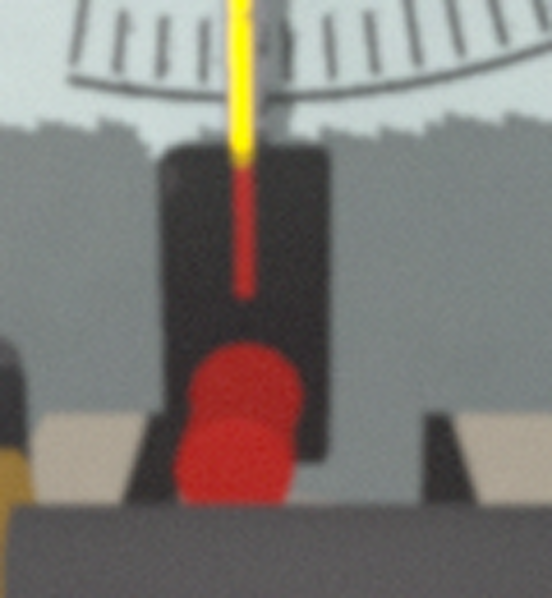

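```bash
python3 -c "
from za import *
c=lambda x,y:((x+.5)/4.6-.5+210,(y+.5)/4.6-.5+150)
za('w8',(241,165),(240,0),(245,297),(243.5,172),c)
"
```

```text
piv [0.5163 0.063  0.    ] tip 12.67 line 12.71 12.69 short by deg 0.03 line mm 0.07 knob mm 0.09
piv [0.5159 0.063  0.023 ] tip 12.5 line 12.56 12.52 short by deg 0.04 line mm 0.1 knob mm 0.12
```

Call:
{"method": "arm_command", "body": {"plan": [{"dx": 0, "dy": -0.2, "dz": 0, "wx": 0, "wy": 0, "wz": 0}, {"dx": 0, "dy": -0.2, "dz": 0, "wx": 0, "wy": 0, "wz": 0}, {"dx": -0.5, "dy": 0, "dz": 0, "wx": 0, "wy": 0, "wz": 0}, {"dx": -0.8, "dy": 0, "dz": 0, "wx": 0, "wy": 0, "wz": 0}, {"dx": -0.8, "dy": 0, "dz": 0.5, "wx": 0, "wy": 0, "wz": 0}, {"dx": 0, "dy": 0, "dz": 0.8, "wx": 0, "wy": 0, "wz": 0}, {"dx": 0, "dy": 0, "dz": 0, "wx": 0, "wy": 0, "wz": 0}]}}

```text
time_s: 10.05
tcp_pos: [0.4735, 0.2506, 0.0952]
eef_rot: [-62.2, 89.4, 40.5]
contact_force: [0.5, -0.7, 0.1]
gripper_width: 0.0309
```

```bash
python3 look.py w9; python3 -c "
from h import *
p=cv2.imread('pics/w9.png');cv2.imwrite('pics/w9c.png',cv2.resize(p[80:210,210:330],None,fx=4.6,fy=4.6,interpolation=cv2.INTER_CUBIC))"
```

```text
t 10.05 tcp [0.4735 0.2506 0.0952] F [ 0.5 -0.7  0.1] w 0.0309
[-0.9755 -0.2197 -0.0097]
needle_tip 0.62 [277.6 140.7] [0.487  0.1894 0.023 ]
marker_line 0.68 [275.8 138.5] [0.4886 0.1882 0.018 ]
marker_knob 0.92 [276.9 195.5] [0.4794 0.2249 0.046 ]
```

View pics/w9c.png

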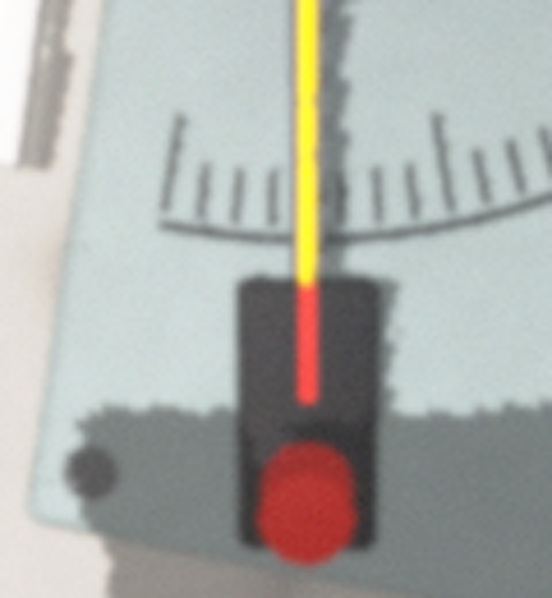

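View pics/w9.png

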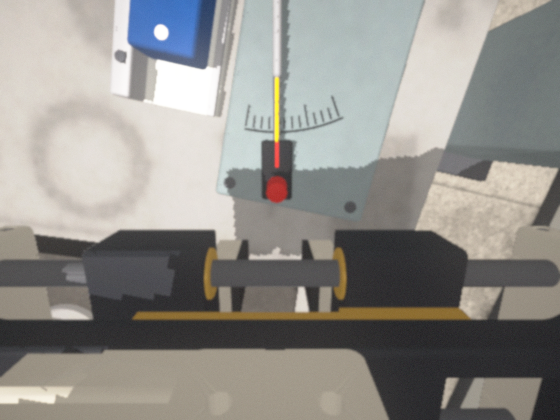

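Marker zeroed: the needle tip and red line are collinear at column 277 when seen from straight above. Next is the spacer.

Call:
{"method": "arm_command", "body": {"plan": [{"dx": 0, "dy": -0.9, "dz": -0.8, "wx": 0, "wy": 0, "wz": 0}, {"dx": 0, "dy": -0.9, "dz": -0.8, "wx": 0, "wy": 0, "wz": 0}, {"dx": 0, "dy": -0.9, "dz": -0.8, "wx": 0, "wy": 0, "wz": 0}, {"dx": 0, "dy": -0.6, "dz": -0.5, "wx": 0, "wy": 0, "wz": 0}, {"dx": 0, "dy": 0, "dz": 0, "wx": 1, "wy": 0, "wz": 0}, {"dx": 0, "dy": 0, "dz": 0, "wx": 1, "wy": 0, "wz": 0}, {"dx": 0, "dy": 0, "dz": 0, "wx": 0.4, "wy": 0, "wz": 0.12}, {"dx": 0, "dy": 0, "dz": 0, "wx": 0, "wy": 0, "wz": 0}], "fingers": 1}}

```text
time_s: 10.97
tcp_pos: [0.5518, 0.1982, 0.0902]
eef_rot: [93.5, 89.4, -175.5]
contact_force: [0.8, 0.8, 0.6]
gripper_width: 0.0002
```

```bash
cat > lb.py <<'E'
from st import *
import sys
n=sys.argv[1]
s,T=st(); print(T.round(3)); m=r.camera_model("wrist"); p,d=r.capture("wrist"); np.savez("pics/"+n+".npz",d=d,**{k:np.array(m[k]) for k in m})
cv2.imwrite("pics/"+n+".png",p[:,:,::-1])
for q,z in dict(spacer=0,master=0,comparator=0,needle=.0).items():
    for o in r.spot_point("wrist",q)[:2]: print(q,round(o["score"],2),np.round(o["centre"],1),np.round(atz(m,*o["centre"],z),4))
go(s,T,[.565,.195,.029])
E
python3 lb.py s1
```

```text
t 10.9667 tcp [0.5518 0.1982 0.0902] F [0.8 0.8 0.6] w 0.0002
[[-0.011 -1.    -0.018]
 [-0.001 -0.018  1.   ]
 [-1.     0.011 -0.001]]
spacer 0.82 [248.  119.7] [0.5739 0.1199 0.    ]
needle 0.93 [330.5  38.2] [0.5131 0.0617 0.    ]
needle 0.15 [251.7 116.4] [0.571  0.1174 0.    ]
to [0.565, 0.195, 0.029] tool shift/0.02: [ 3.05 -0.69 -0.17]
```

View pics/s1.png

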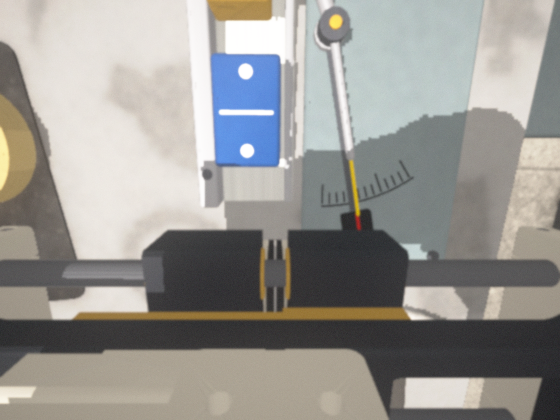

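Call:
{"method": "arm_command", "body": {"plan": [{"dx": 0.6, "dy": -0.35, "dz": -0.05, "wx": 0, "wy": 0, "wz": -0.14}, {"dx": 0.8, "dy": -0.35, "dz": 0, "wx": 0, "wy": 0, "wz": 0}, {"dx": 0.8, "dy": 0, "dz": 0, "wx": 0, "wy": 0, "wz": 0}, {"dx": 0.7, "dy": 0, "dz": 0, "wx": 0, "wy": 0, "wz": 0}, {"dx": 0, "dy": 0, "dz": 0, "wx": 0, "wy": 0, "wz": 0}]}}

```text
time_s: 11.63
tcp_pos: [0.5668, 0.2, 0.0331]
eef_rot: [-68.5, 89.5, 23.1]
contact_force: [-0.4, -0.8, -0.4]
gripper_width: 0.0004
```

```bash
python3 lb.py s2
```

```text
t 11.6333 tcp [0.5668 0.2    0.0331] F [-0.4 -0.8 -0.4] w 0.0004
[[ 0.007 -1.    -0.028]
 [ 0.003 -0.028  1.   ]
 [-1.    -0.007  0.003]]
spacer 0.85 [270.9 109.7] [0.5724 0.1193 0.    ]
comparator 0.58 [440.9 319.3] [0.449  0.2561 0.    ]
needle 0.6 [382.3   2.5] [0.5137 0.063  0.    ]
to [0.565, 0.195, 0.029] tool shift/0.02: [ 0.2   0.1  -0.25]
```

View pics/s2.png

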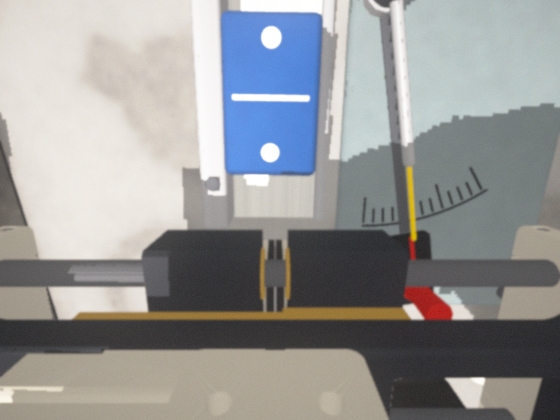

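Call:
{"method": "arm_command", "body": {"plan": [{"dx": 0.2, "dy": 0.15, "dz": -0.5, "wx": 0.05, "wy": 0, "wz": 0.08}, {"dx": 0, "dy": 0, "dz": -0.5, "wx": 0, "wy": 0, "wz": 0}, {"dx": 0, "dy": 0, "dz": -0.5, "wx": 0, "wy": 0, "wz": 0}, {"dx": 0, "dy": 0, "dz": -0.5, "wx": 0, "wy": 0, "wz": 0}, {"dx": 0, "dy": 0, "dz": -0.5, "wx": 0, "wy": 0, "wz": 0}, {"dx": 0, "dy": 0, "dz": -0.5, "wx": 0, "wy": 0, "wz": 0}, {"dx": 0, "dy": 0, "dz": -0.5, "wx": 0, "wy": 0, "wz": 0}, {"dx": 0, "dy": 0, "dz": 0, "wx": 0, "wy": 0, "wz": 0}]}}

```text
time_s: 12.55
tcp_pos: [0.569, 0.1264, 0.0354]
eef_rot: [-44.5, 89.1, 46.8]
contact_force: [0.6, -0.8, 0.4]
gripper_width: 0.0006
```

```bash
python3 lb.py s3
```

```text
t 12.55 tcp [0.569  0.1264 0.0354] F [ 0.6 -0.8  0.4] w 0.0006
[[ 0.011 -1.    -0.024]
 [ 0.012 -0.024  1.   ]
 [-1.    -0.012  0.012]]
spacer 0.91 [268.3 174.6] [0.5753 0.0844 0.    ]
spacer 0.33 [268.8  40.8] [0.5763 0.0094 0.    ]
master 0.87 [266.7  42. ] [0.5775 0.01   0.    ]
needle 0.91 [369.6 139.7] [0.5143 0.0617 0.    ]
to [0.565, 0.195, 0.029] tool shift/0.02: [0.36 0.12 3.43]
```

View pics/s3.png

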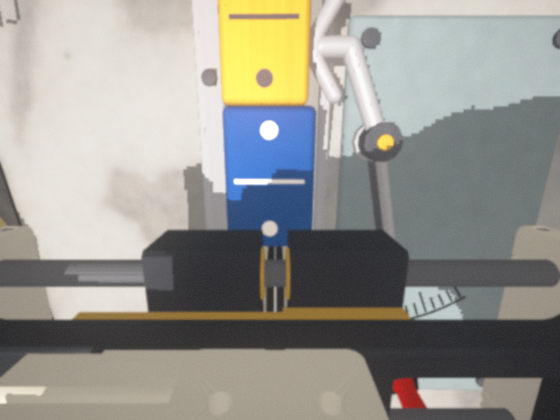

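Call:
{"method": "arm_command", "body": {"plan": [{"dx": 0.3, "dy": 0.05, "dz": -0.4, "wx": 0, "wy": 0.15, "wz": 0.15}, {"dx": 0.1, "dy": 0, "dz": -0.5, "wx": 0, "wy": 0, "wz": 0}, {"dx": 0.1, "dy": 0, "dz": -0.5, "wx": 0, "wy": 0, "wz": 0}, {"dx": 0.05, "dy": 0, "dz": -0.5, "wx": 0, "wy": 0, "wz": 0}, {"dx": 0.05, "dy": 0, "dz": -0.4, "wx": 0, "wy": 0, "wz": 0}, {"dx": 0, "dy": 0, "dz": 0, "wx": 0, "wy": 0, "wz": 0}]}}

```text
time_s: 13.3
tcp_pos: [0.5726, 0.1154, 0.0317]
eef_rot: [-27.3, 87.6, 64.5]
contact_force: [-1.0, -0.1, -0.4]
gripper_width: 0.0003
```

```bash
python3 lb.py s4
```

```text
t 13.3 tcp [0.5726 0.1154 0.0317] F [-1.  -0.1 -0.4] w 0.0003
[[ 0.018 -0.999 -0.032]
 [ 0.038 -0.032  0.999]
 [-0.999 -0.019  0.037]]
spacer 0.93 [276.4 172.6] [0.5744 0.0721 0.    ]
spacer 0.27 [376.9 155.3] [0.515  0.0597 0.    ]
master 0.78 [275.2  32.1] [ 0.5775 -0.0032  0.    ]
needle 0.94 [374.8 158. ] [0.516  0.0614 0.    ]
to [0.565, 0.195, 0.029] tool shift/0.02: [0.28 0.26 3.98]
```

View pics/s4.png

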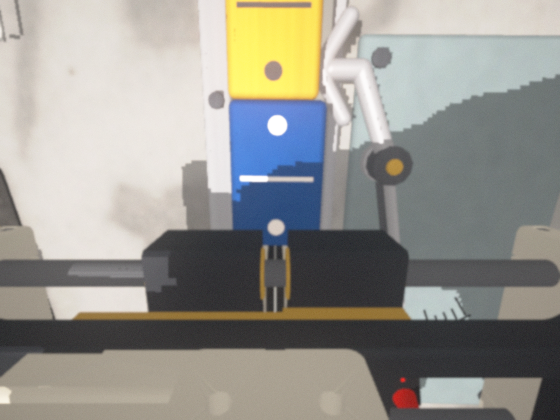

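Call:
{"method": "arm_command", "body": {"plan": [{"dx": 0, "dy": 0, "dz": 0.3, "wx": 0, "wy": 0.25, "wz": 0.15}, {"dx": 0.1, "dy": 0.25, "dz": 0, "wx": 0.1, "wy": 0.25, "wz": 0.1}, {"dx": 0.1, "dy": 0.2, "dz": 0, "wx": 0, "wy": 0, "wz": 0}, {"dx": 0, "dy": 0, "dz": 0, "wx": 0, "wy": 0, "wz": 0}]}}

```text
time_s: 13.88
tcp_pos: [0.5631, 0.1165, 0.0258]
eef_rot: [152.4, 89.4, -116.4]
contact_force: [-0.0, -0.8, -0.8]
gripper_width: 0.0004
```

```bash
python3 st.py
```

```text
t 13.8833 tcp [0.5631 0.1165 0.0258] F [-0.  -0.8 -0.8] w 0.0004
[[-0.005 -1.    -0.021]
 [-0.01  -0.02   1.   ]
 [-1.     0.005 -0.009]]
```

Call:
{"method": "arm_command", "body": {"plan": [{"dx": -0.15, "dy": -0.1, "dz": -0.8, "wx": 0, "wy": 0, "wz": 0}, {"dx": 0, "dy": 0, "dz": -0.8, "wx": 0, "wy": 0.05, "wz": 0}, {"dx": 0, "dy": 0, "dz": -0.8, "wx": 0, "wy": 0.05, "wz": 0}]}}

```text
time_s: 14.13
tcp_pos: [0.565, 0.073, 0.027]
eef_rot: [154.1, 89.3, -114.6]
contact_force: [-1.9, 10.9, -2.8]
gripper_width: 0.0005
```

```bash
python3 lb.py s5
```

```text
t 14.1333 tcp [0.565 0.073 0.027] F [-1.9 10.9 -2.8] w 0.0005
[[-0.005 -1.    -0.022]
 [-0.011 -0.022  1.   ]
 [-1.     0.005 -0.011]]
spacer 0.61 [261.2 175.6] [0.5749 0.03   0.    ]
master 0.82 [256.8  40.7] [ 0.578 -0.043  0.   ]
needle 0.64 [354.9 230.6] [0.5153 0.0634 0.    ]
to [0.565, 0.195, 0.029] tool shift/0.02: [-0.16 -0.13  6.1 ]
```

View pics/s5.png

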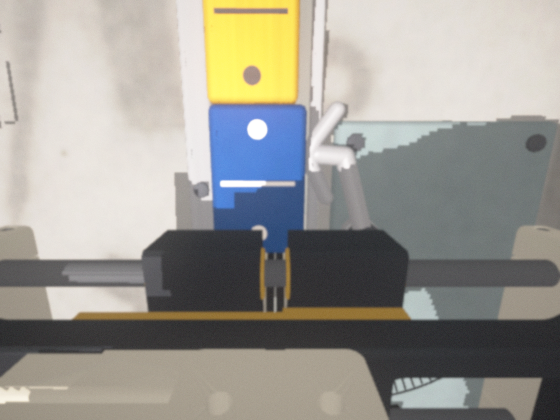

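```bash
python3 -c "
from ang import *
from st import *
m=L('s5')
yc=np.array([-.0235,.9997]);
O=np.array([.5774,.0194])
for n,u,v,z in [('line',258,184,.036),('spfront',258,106,.036),('ftop',311,140,.028),('fmid',311,155,.028),('fbot',311,168,.028),('wingtop',338,104,.028),('wingbot',326,202,.028),('mline',251,11,.036)]:
    P=atz(m,u,v,z); print(n,P.round(4),'y_c',round(float((P[:2]-O)@yc),4))
s,T=st()
p=cv2.imread('pics/s5.png');cv2.imwrite('pics/s5c.png',cv2.resize(p[90:230,190:380],None,fx=4.2,fy=4.2,interpolation=cv2.INTER_CUBIC))
"
```

```text
line [0.5749 0.0298 0.036 ] y_c 0.0105
spfront [ 0.5752 -0.0057  0.036 ] y_c -0.025
ftop [0.5495 0.0087 0.028 ] y_c -0.0101
fmid [0.5491 0.0159 0.028 ] y_c -0.0028
fbot [0.5488 0.0223 0.028 ] y_c 0.0036
wingtop [ 0.5374 -0.0083  0.028 ] y_c -0.0267
wingbot [0.5401 0.0396 0.028 ] y_c 0.0211
mline [ 0.5785 -0.0434  0.036 ] y_c -0.0628
t 14.3833 tcp [0.5651 0.0716 0.0276] F [-0.3  0.7 -0.4] w 0.0008
```

View pics/s5c.png

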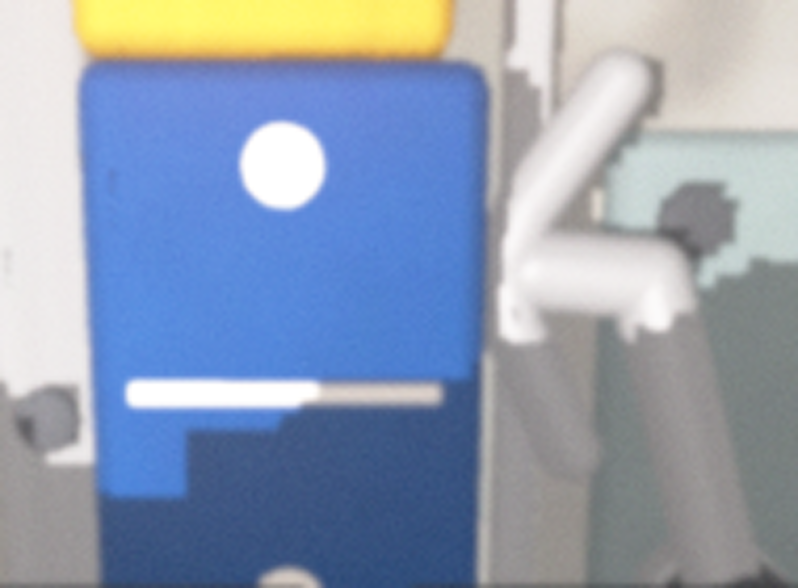

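Call:
{"method": "arm_command", "body": {"plan": [{"dx": 0, "dy": 0, "dz": -0.35, "wx": 0, "wy": 0, "wz": 0}, {"dx": 0, "dy": 0, "dz": -0.2, "wx": 0, "wy": 0, "wz": 0}, {"dx": 0, "dy": 0, "dz": 0, "wx": 0, "wy": 0, "wz": 0}]}}

```text
time_s: 14.63
tcp_pos: [0.5671, 0.0633, 0.028]
eef_rot: [167.4, 89.4, -101.3]
contact_force: [-1.0, -0.3, 0.3]
gripper_width: 0.0005
```

```bash
python3 lb.py s6; python3 -c "
from h import *
p=cv2.imread('pics/s6.png');cv2.imwrite('pics/s6c.png',cv2.resize(p[90:230,190:380],None,fx=4.2,fy=4.2,interpolation=cv2.INTER_CUBIC))
"
```

```text
t 14.6333 tcp [0.5671 0.0633 0.028 ] F [-1.  -0.3  0.3] w 0.0005
[[-0.002 -1.    -0.023]
 [-0.01  -0.023  1.   ]
 [-1.     0.002 -0.01 ]]
spacer 0.73 [264.4 175.1] [0.5751 0.0201 0.    ]
master 0.93 [260.5  39.9] [ 0.5783 -0.0534  0.    ]
to [0.565, 0.195, 0.029] tool shift/0.02: [-0.12 -0.05  6.58]
```

View pics/s6c.png

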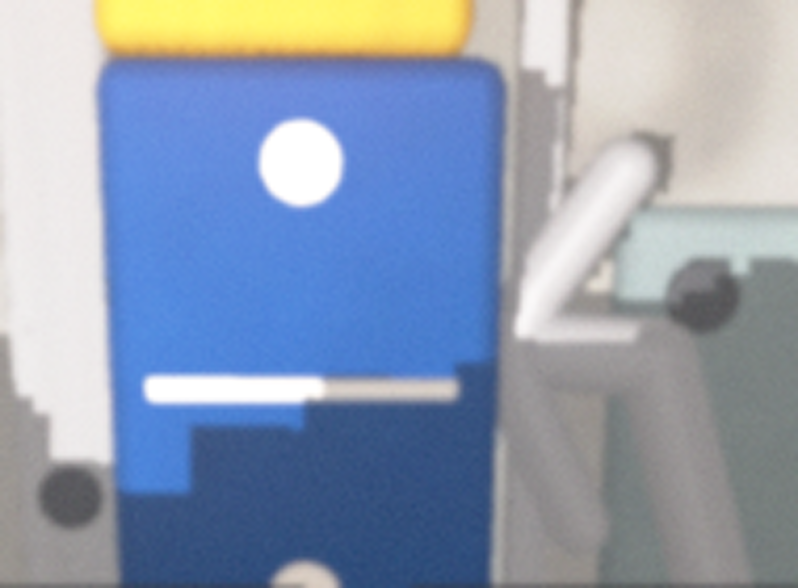

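```bash
python3 -c "
from ang import *
from st import *
m=L('s6')
c=lambda x,y:((x+.5)/4.2-.5+190,(y+.5)/4.2-.5+90)
yc=np.array([-.0235,.9997]);
O=np.array([.5774,.0194])
for n,u,v,z in [('line',302,390,.036),('spfront',302,62,.036),('ftop',518,305,.028),('fbar',525,352,.028),('fbot',515,415,.028),('wingtop',645,145,.028),('wingbot',590,545,.028)]:
    P=atz(m,*c(u,v),z); print(n,P.round(4),'y_c',round(float((P[:2]-O)@yc),4))
s,T=st()
"
```

```text
line [0.5754 0.0194 0.036 ] y_c 0.0001
spfront [ 0.5758 -0.0162  0.036 ] y_c -0.0355
ftop [0.5499 0.0098 0.028 ] y_c -0.009
fbar [0.5488 0.0154 0.028 ] y_c -0.0034
fbot [0.5496 0.0231 0.028 ] y_c 0.0043
wingtop [ 0.5362 -0.0089  0.028 ] y_c -0.0273
wingbot [0.5393 0.0393 0.028 ] y_c 0.0208
t 14.8833 tcp [0.5671 0.0631 0.0281] F [ 0.2 -0.3 -0.9] w 0.0003
```

Call:
{"method": "arm_command", "body": {"plan": [{"dx": 0, "dy": 0, "dz": -0.12, "wx": 0, "wy": 0, "wz": 0}, {"dx": 0, "dy": 0, "dz": 0, "wx": 0, "wy": 0, "wz": 0}]}}

```text
time_s: 15.05
tcp_pos: [0.5671, 0.0626, 0.0281]
eef_rot: [169.5, 89.5, -99.1]
contact_force: [0.2, 0.0, 0.9]
gripper_width: -0.0
```

Call:
{"method": "arm_command", "body": {"plan": [{"dx": 0, "dy": 0, "dz": 0.5, "wx": 0, "wy": 0, "wz": 0}, {"dx": -0.5, "dy": 0, "dz": 0.5, "wx": 0, "wy": 0, "wz": 0}, {"dx": -1, "dy": 0, "dz": 0.5, "wx": 0, "wy": 0, "wz": 0}, {"dx": -1, "dy": 0, "dz": 0.5, "wx": 0, "wy": 0, "wz": 0}, {"dx": -1, "dy": 0, "dz": 0.5, "wx": 0, "wy": 0, "wz": 0}, {"dx": -1, "dy": 0, "dz": 0.5, "wx": 0, "wy": 0, "wz": 0}, {"dx": -1, "dy": 0, "dz": 0.5, "wx": 0, "wy": 0, "wz": 0}, {"dx": 0, "dy": 0, "dz": 0, "wx": 0, "wy": 0, "wz": 0}]}}

```text
time_s: 15.72
tcp_pos: [0.5648, 0.14, 0.1454]
eef_rot: [162.5, 89.3, -106.1]
contact_force: [0.9, 0.1, 1.1]
gripper_width: -0.0
```

```bash
python3 lb.py s7
```

```text
t 15.7167 tcp [0.5648 0.14   0.1454] F [0.9 0.1 1.1] w -0.0
[[-0.003 -1.    -0.024]
 [-0.012 -0.024  1.   ]
 [-1.     0.004 -0.012]]
spacer 0.85 [268.2  78.1] [0.5741 0.0194 0.    ]
needle 0.71 [330.2 126.1] [0.513  0.0611 0.    ]
to [0.565, 0.195, 0.029] tool shift/0.02: [ 5.79 -0.1   2.82]
```

View pics/s7.png

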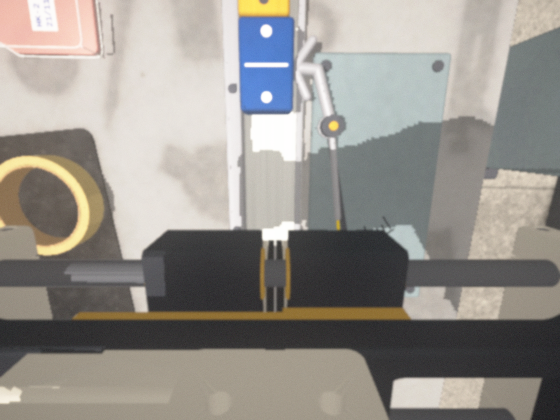

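Call:
{"method": "arm_command", "body": {"plan": [{"dx": -0.8, "dy": 0.8, "dz": 0.5, "wx": 0, "wy": 0, "wz": 0}, {"dx": -0.8, "dy": 0.8, "dz": 0.5, "wx": 0, "wy": 0, "wz": 0}, {"dx": -0.8, "dy": 0.8, "dz": 0.8, "wx": 0, "wy": 0, "wz": 0}, {"dx": -0.5, "dy": 0.8, "dz": 1, "wx": 0, "wy": 0, "wz": 0}, {"dx": 0, "dy": 0.8, "dz": 1, "wx": 0, "wy": 0, "wz": 0}, {"dx": 0, "dy": 0.8, "dz": 1, "wx": 0, "wy": 0, "wz": 0}, {"dx": 0, "dy": 0.8, "dz": 1, "wx": 0, "wy": 0, "wz": 0}, {"dx": 0, "dy": 0.8, "dz": 1, "wx": 0, "wy": 0, "wz": 0}, {"dx": 0, "dy": 0, "dz": 1, "wx": 0, "wy": 0, "wz": 0}, {"dx": 0, "dy": 0, "dz": 1, "wx": 0, "wy": 0, "wz": 0}, {"dx": 0, "dy": 0, "dz": 0, "wx": 0, "wy": 0, "wz": 0}]}}

```text
time_s: 16.88
tcp_pos: [0.422, 0.3094, 0.1876]
eef_rot: [135.9, 87.6, -133.5]
contact_force: [0.5, -0.2, 0.3]
gripper_width: 0.0003
```

```bash
python3 - <<'E'
from st import *
s,T=st(); p,d=r.capture("top"); cv2.imwrite("pics/top9.png",p[:,:,::-1])
cv2.imwrite("pics/top9c.png",cv2.resize(p[150:290,140:320,::-1],None,fx=4.4,fy=4.2,interpolation=cv2.INTER_CUBIC))
p,d=r.capture("wrist"); cv2.imwrite("pics/w10.png",p[:,:,::-1])
E
```

```text
t 16.8833 tcp [0.422  0.3094 0.1876] F [ 0.5 -0.2  0.3] w 0.0003
```

View pics/top9c.png

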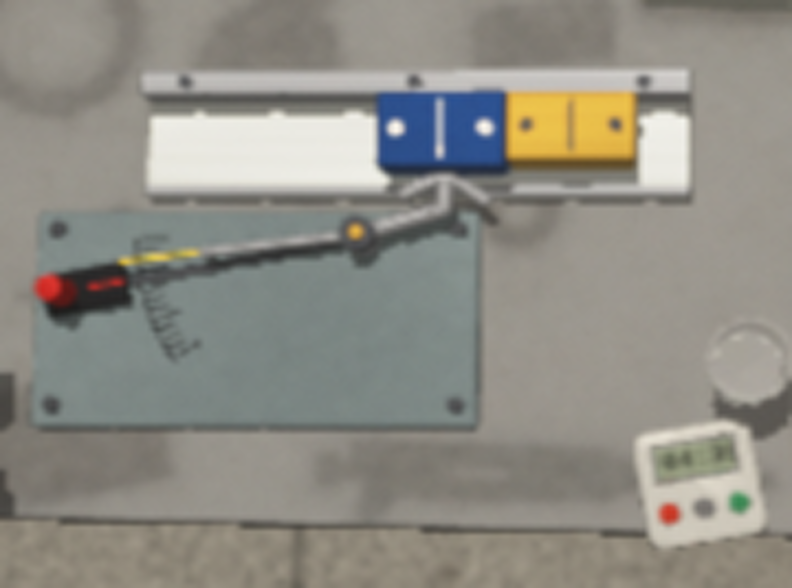

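View pics/w10.png

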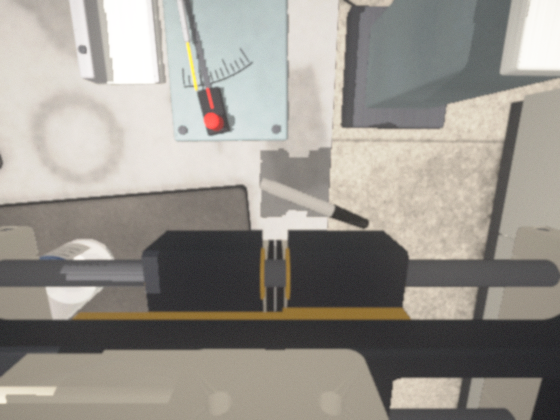

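```bash
python3 - <<'E'
from h import *
m=r.camera_model("top")
c=lambda x,y:((x+.5)/4.4-.5+140,(y+.5)/4.2-.5+150)
yc=np.array([-.0235,.9997]); O=np.array([.5748,.0165])
an=lambda v:np.degrees(np.arctan2(-v[0],v[1]))
for n,x,y,z in [('spline',440,127,.036),('mline',571,124,.036),('spl',377,127,.036),('spr',505,127,.036),('foot',447,185,.028),('knob',53,290,.046),('pivot',355,231,.034),('tip',120,263,.023),('lineo',88,288,.018),('linei',123,281,.018),('railR',690,150,.006),('railL',148,150,.006)]:
    P=atz(m,*c(x,y),z); print(n,P.round(4),'y_c',((P[:2]-O)@yc).round(4),an(P-np.array([.5138,.0601,0])).round(2))
E
```

```text
spline [0.5738 0.016  0.036 ] y_c -0.0004 -126.29
mline [ 0.577  -0.0546  0.036 ] y_c -0.0711 -151.15
spl [0.5731 0.0501 0.036 ] y_c 0.0336 -99.56
spr [ 0.5745 -0.0191  0.036 ] y_c -0.0355 -142.5
foot [0.542  0.0119 0.028 ] y_c -0.0038 -149.63
knob [0.4754 0.2176 0.046 ] y_c 0.2033 13.69
pivot [0.5138 0.0599 0.034 ] y_c 0.0448 171.75
tip [0.4941 0.1887 0.023 ] y_c 0.174 8.7
lineo [0.48   0.2067 0.018 ] y_c 0.1924 12.99
linei [0.4844 0.1878 0.018 ] y_c 0.1733 12.96
railR [ 0.5689 -0.1191  0.006 ] y_c -0.1355 -162.9
railL [0.5626 0.1812 0.006 ] y_c 0.1649 -21.96
```

```bash
python3 - <<'E'
from h import *
p=cv2.imread("pics/w10.png");cv2.imwrite('pics/w10c.png',cv2.resize(p[0:140,160:290],None,fx=4.2,fy=4.2,interpolation=cv2.INTER_CUBIC))
m=r.camera_model("wrist"); np.savez("pics/w10.npz",**{k:np.array(m[k]) for k in m}); print(r.get_state()["tcp_pos"])
E
```

```text
[0.42178707 0.30705385 0.1873643 ]
```

View pics/w10c.png

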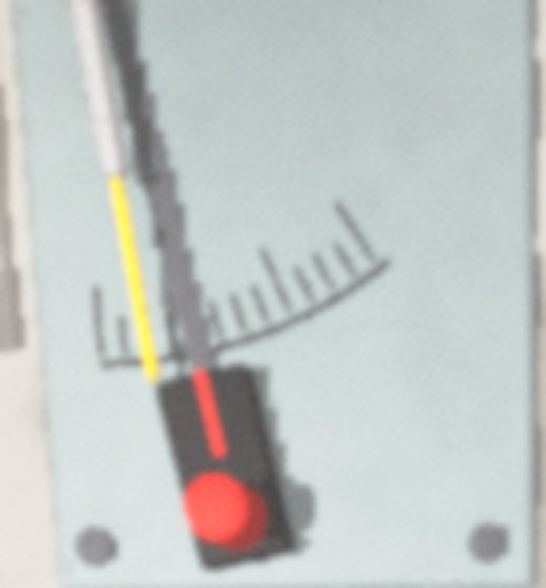

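```bash
python3 -c "
from za import *
c=lambda x,y:((x+.5)/4.2-.5+160,(y+.5)/4.2-.5)
za('w10',(154,381),(116,180),(222,457),(200,370),c)"
```

```text
piv [0.5163 0.063  0.    ] tip 8.24 line 12.92 12.94 short by deg 4.69 line mm 10.65 knob mm 13.51
piv [0.517 0.063 0.023] tip 8.53 line 13.17 13.23 short by deg 4.67 line mm 10.6 knob mm 13.45
```

```bash
python3 -c "
from za import *
c=lambda x,y:((x+.5)/4.6-.5+210,(y+.5)/4.6-.5+80)
za('w9',(308,284),(308,0),(308,404),(308,290),c)"
```

```text
piv [0.5163 0.063  0.    ] tip 12.72 line 12.72 12.71 short by deg -0.0 line mm -0.01 knob mm -0.01
piv [0.5164 0.0632 0.023 ] tip 12.78 line 12.77 12.77 short by deg -0.01 line mm -0.02 knob mm -0.02
```

```bash
python3 - <<'E'
from plant import r
print(r.get_state()["time_s"]); print(r.close_job())
E
```

```text
16.9833
the job is handed in; nothing more can be done
None
```

I zeroed the marker on the master, pushed the spacer under the foot with the master ahead of it, and handed the job in at about 17 s.

**Marker:** I pushed the red knob and overshot by 1.7 mm. I brought it back with the fingers on either side of the knob. Seen from straight above after release, the red line met the needle tip to within about 0.1 mm. In the last pictures the line was still there, to within about 0.5 mm of measurement error. No finger came near the needle.

**Spacer and master:** My first push stalled because a finger was probably rubbing the far fence, so I backed off, shifted over and pushed again. In the last top picture the spacer's cross line is 0.4 mm past the comparator's foot origin. The master sits directly beyond it, its middle at about -71 mm along the rail, so it is still on the rail. The arm was well clear and the other things near the rail looked undisturbed.

**Checks that disagreed:**
- **Needle swing:** the tip measured about 10 mm (9 to 10.6 mm depending on the view) from the zero, not the stated 12 mm or so. I put this down to the foot turning with the lever, but did not confirm it.
- **Foot position:** the foot itself moves about 3 to 4 mm further along the rail when it sits on the wider spacer. I centred the spacer on the comparator's origin rather than on the shifted foot.

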